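# Seat the keyed pillar of a stereo microscope stand and hold it for clamping

### The job

Take the microscope pillar out of the wooden block and push its keyed spigot down into the hub of the stand, turning it until the key slips into the keyway and its shoulder sits fully home, flush on the hub. Finish while holding it there: keep your grip on the upright pillar and keep a steady downward push of about 15 N on it, so that a colleague can tighten the clamp screw. Leave the other things on the bench where they are.

Things in the scene. Friction and masses are not known exactly. Their poses are not given: they have to be found in the camera images.
- pillar: loose upright pillar, 0.3 to 0.5 kg, 204 mm long, standing in the bore of the wooden block: aluminium tube 38 mm in diameter, 170 mm long, over a thinner steel spigot with one key. A toothed steel rack runs up the tube on the key's side, from 12 to 108 mm above the shoulder, 3 mm proud; grip the bare top 60 mm. Origin: centre of the spigot's foot; z up along the pillar, x towards key and rack
- pillar_shoulder (a point): on the pillar's axis at the shoulder, where the tube begins, 34 mm above the foot; axes as the pillar. Below it the spigot, 22 mm in diameter (lowest 3 mm tapered to 17 mm), with the key: 6 mm wide, reaching 15 mm from the axis, from 10 to 33 mm above the foot. In the block the shoulder rests on the block's top
- pillar_top (a point): centre of the pillar's top end, 204 mm above the foot (thin black cap)
- stand: fixed foot of a stereo microscope stand: cream casting 245 x 160 x 22 mm with a round 94 mm white stage insert, two spring clips and, at one end, an upright aluminium hub 66 mm in diameter with a black clamp screw on the side away from the stage. Origin: on the hub's axis at bench level; z up, x from the hub towards the stage (casting reaches 200 mm that way, 45 mm the other)
- hub_mouth (a point): centre of the hub's flat top, 62 mm above the bench: mouth of the vertical bore, 23.2 mm in diameter, 37 mm deep, with one full-length keyway 8 mm wide, reaching 15.8 mm from the axis, on the stage side (the stand's x). Off the keyway the key stops on the flat top with the shoulder 24 mm above it; home, the shoulder touches the top and the pillar's x points as the stand's x
- block: fixed beech block 110 x 90 x 46 mm with a bore of 32 mm, 39 mm deep, in the middle of its top; the pillar's shoulder rests on the top face. Origin: centre of its underside.
- collar: bystander: loose aluminium safety collar lying flat, ring 62 mm outside, 39 mm inside, 16 mm high, with a small black thumb screw; origin: centre of its underside
- beaker: bystander: small glass beaker 44 mm in diameter, 60 mm high; origin: centre of its underside
- eyepiece: bystander: black eyepiece 42 mm in diameter, 58 mm high, standing; origin: centre of its underside
Things that resemble listed ones, but are neither listed nor needed, are in the scene too. Leave any green look-alike of the pillar alone.

How it is judged:
By the outcome, as a careful person would: the job done as asked, in the order asked, and still so for the second after the job is handed in, while the arm keeps its last pose, push and grip.
It also fails if it takes over 42 s, if anything falls off the work surface, if the arm or the gripper's body presses on something with over 40 N, if the wrist force passes 120 N, or if a joint passes its speed limit or range.

### The arm

A 6-joint arm with a two-finger parallel gripper is mounted at the origin on the work surface. World frame = base frame: x ahead of the robot, y to its left, z up, the work surface at z = 0. Lengths are in m, angles in rad, forces in N, time in s.
With the tool pointing down it reaches from about 0.3 to 0.85 m from the base axis. Payload 4.2 kg.
Tool frame: the origin (TCP) lies at the very end of the fingers, on their centre line; the grasp point (between the pads) lies 19 mm behind it; z points along the fingers, y is the line along which they close (so a half turn about z gives the same grasp; the last joint's range is limited). The gripper opens to 91 mm and grips with 3 to 60 N. Pads are 32 mm wide; open, the fingers measure 118 mm over their backs; the gripper's body (76 mm by 178 mm) begins 60 mm behind the grasp point.
Start: joints at [1.192, 0.32, 1.565, -0, 1.257, -0.02], TCP at [0.202, 0.538, 0.214] pointing down, gripper open.
Joint ranges: [-3.11, 3.11], [-0.84, 2.01], [0.21, 2.61], [-1.34, 4.49], [0.05, 2.63], [-2.56, 2.56]. Speed limits (rad/s): [2.57, 2.57, 3.14, 3.14, 3.14, 3.14].

### API

Orientations are given as a rotation vector (axis times angle).
In Python, from station import robot, viewer, find_in gives the robot as it stands.
- The arm moves only by the shell command python3 -m inch 'ROWS' [OPENING]. ROWS is JSON, a list of rows, each a list of 6 numbers: the shift along the world's x, y, z in m, then the turn, a rotation vector about the world's x, y, z in degrees. In form: [[x, y, z, wx, wy, wz], ...]. A call has exactly 8 rows; each row is the pose to reach, as a shift and turn from the pose commanded when the call began; what a row does not reach only later rows make up. A row lasts 1/8 s, in which the tool goes at most 62.5 mm and 10.7 degrees, less where a joint would pass 70% of its speed; a pose out of reach is approached as far as the arm can. A call with a gripper value outside its range is refused whole. OPENING is the closure, from 0 (fully open) to 1 (shut), set as the call begins (- or left out, the last holds). The fingers move at their own pace and stop on an object; the grip force is fixed at half the most. Time passes only in rows, so rows that repeat a pose let the fingers close, or fill a call up. It gives the time, the measured TCP pose, the force, the opening and the grip force at its end, in the units of the state.
- robot.get_obs(): the state, without advancing time (a new reading comes with each control period).
- viewer.grab_frame(name): name is "scene" or "side" or "wrist"; returns a dict with "pixels" (420x560x3 uint8, red, green, blue), "range_z" (420x560 float32, m along the optical axis (not along the pixel's ray), 0 where there is no reading), "mtx" (3x3 intrinsics, pixels), "k1" (the pictures are not rectified: a ray, as slopes to the right and down, at radius r is drawn at 1 + k1 r^2 times it, then the intrinsics apply), "rvec" (rotation vector, rad) and "tvec" (3), from world to camera coordinates, as OpenCV has them; the wrist camera has in their place "T_tool_cam" (4x4, takes a point from camera to tool coordinates, whose origin is the TCP and whose axes are the flange's). Camera axes: x right, y down, z forward; pixel columns grow to the right and rows downward; lengths in m; the calibration is good to about 2 mm. A picture is of the moment at which its call begins: read the wrist's pose just before it.
- robot.sign_off(): hands the job in; it is judged then, once.
Trained networks look in the newest picture that a camera, given by its name, has taken for a name from the list of things; names that differ only in an ending like _2 or _b are one class to them, and where a whole thing is asked for, a point or a joint stands for the part that bears it (a point fixed in the world has none). Each returns a list of dicts, best first, with "p" (0 to 1); they miss things now and then, are a little off and sometimes report something else, mostly with a low value. They report only what shows in the picture. A call takes as long as a camera call. They do not tell look-alikes from the thing itself.
- find_in(camera, label): "bbox" ([left, top, right, bottom] in pixels, round what is visible of it).
The state is a dict: "time_s": time; "qpos": joint angles; "qd": joint speeds; "effort": joint torques, N m; "eef_pos": TCP position; "tcp_rot": TCP orientation; "force": force on the tool from outside, world axes, zero at the start; "moment": the same for the moment, N m; "finger_gap": finger opening in m; "grip_force": force on a finger pad.
Only numpy, scipy, OpenCV 4.12 (cv2) and the standard library are available. Lean on these libraries where they do the work, as an engineer would, in place of code of your own. Each camera call takes 0.05 s, during which the arm holds its last target. There are 200 camera calls.

## Working session

There is one attempt and no reset: what is moved stays moved. The work goes in short steps, Python scripts to look and compute and a shell command to move; the robot and the scene stay as the last step left them, time stands still between calls to the robot, and variables do not carry over. Pictures are saved under pics/ and viewed, at most 10 in all, crops included, and the job is handed in when it is done.

```bash
mkdir -p pics; cat > h.py <<'E'
import numpy as np, cv2
from scipy.spatial.transform import Rotation as R
from station import robot, viewer, find_in
def grab(n):
    o=robot.get_obs(); f=viewer.grab_frame(n)
    if n=="wrist":
        T=np.eye(4);T[:3,:3]=R.from_rotvec(o["tcp_rot"]).as_matrix();T[:3,3]=o["eef_pos"]
        f["W"]=T@np.array(f["T_tool_cam"])
    else:
        C=np.eye(4);C[:3,:3]=R.from_rotvec(np.ravel(f["rvec"])).as_matrix();C[:3,3]=np.ravel(f["tvec"])
        f["W"]=np.linalg.inv(C)
    return f
def cloud(f):
    """world point of every pixel"""
    h,w=f["range_z"].shape; v,u=np.mgrid[:h,:w]
    p=np.stack([u,v],-1).reshape(-1,1,2).astype(float)
    s=cv2.undistortPoints(p,np.array(f["mtx"],float),np.array([f["k1"],0,0,0.]),).reshape(h,w,2)
    z=f["range_z"]; c=np.dstack([s[...,0]*z,s[...,1]*z,z])
    P=c@f["W"][:3,:3].T+f["W"][:3,3]; P[z==0]=np.nan
    return P
def save(f,n,crop=None,k=1):
    a=f["pixels"]
    if crop: l,t,r,b=crop; a=a[t:b,l:r]
    cv2.imwrite("pics/"+n,cv2.cvtColor(cv2.resize(a,None,fx=k,fy=k,interpolation=cv2.INTER_CUBIC),cv2.COLOR_RGB2BGR))
E
python3 - <<'E'
from h import *
o=robot.get_obs();print({k:np.round(v,3) for k,v in o.items()})
for n in("scene","side"):
    f=grab(n);P=cloud(f);save(f,n+"0.png")
    np.savez(n+"0.npz",P=P,pix=f["pixels"]); print(n,f["W"][:3,3].round(3))
    for l in("pillar","stand","block","collar","beaker","eyepiece"):
        for d in find_in(n,l)[:4]:
            b=np.array(d["bbox"]).astype(int);c=(b[:2]+b[2:])//2
            print(l,round(d["p"],2),b,P[min(c[1],419),min(c[0],559)].round(3))
E
```

```text
{'time_s': np.float64(0.0), 'qpos': array([ 1.192,  0.32 ,  1.566,  0.   ,  1.257, -0.02 ]), 'qd': array([-0.   ,  0.001, -0.   , -0.   , -0.   , -0.001]), 'effort': array([  0.   , -41.246, -23.197,   0.073,   0.046,  -0.   ]), 'eef_pos': array([0.202, 0.538, 0.213]), 'tcp_rot': array([-5.610e-01, -3.091e+00,  3.000e-03]), 'force': array([-1.06 ,  0.736,  0.445]), 'moment': array([0.015, 0.033, 0.042]), 'grip_force': np.float64(0.0), 'finger_gap': np.float64(0.091)}
scene [1.132 0.078 1.077]
pillar 0.95 [154 206 185 263] [ 0.645 -0.204  0.155]
pillar 0.83 [174 112 203 170] [ 0.4   -0.231  0.147]
pillar 0.79 [176 155 203 212] [ 0.524 -0.193  0.165]
stand 0.59 [308 221 398 336] [0.613 0.178 0.025]
block 0.97 [174 189 230 243] [ 0.528 -0.177  0.044]
collar 0.82 [269 185 291 221] [ 0.432 -0.011 -0.002]
beaker 0.96 [263 238 282 266] [ 0.569 -0.007  0.003]
beaker 0.19 [266 189 292 221] [ 0.439 -0.013 -0.   ]
eyepiece 0.76 [253 287 270 310] [ 0.707 -0.007  0.057]
eyepiece 0.4 [179 154 201 215] [ 0.524 -0.192  0.161]
side [ 0.132 -0.615  0.625]
pillar 0.95 [371 209 408 313] [ 0.61  -0.224  0.127]
pillar 0.86 [255 281 286 403] [ 0.371 -0.251  0.135]
pillar 0.78 [311 227 343 329] [ 0.496 -0.212  0.147]
stand 0.98 [178 179 306 247] [0.583 0.158 0.021]
block 0.8 [285 295 368 366] [ 0.495 -0.216  0.046]
collar 0.92 [203 270 243 306] [ 0.442  0.005 -0.001]
beaker 0.71 [276 228 300 265] [ 0.569 -0.021  0.051]
eyepiece 0.52 [325 215 348 241] [ 0.52  -0.199  0.215]
```

View pics/scene0.png

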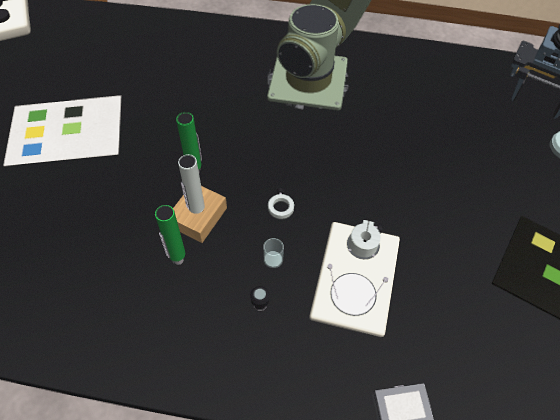

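View pics/side0.png

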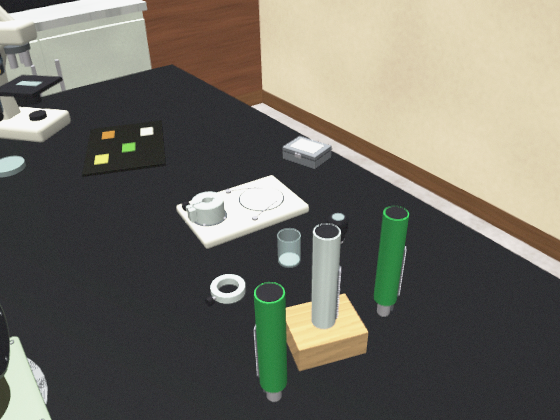

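The scene view shows three pillar candidates: silver in the block (scene 191,185 / side 326,278), green (scene 189,140 / side 270,340) and green (scene 170,235 / side 392,258). By the description it is the silver one in the wooden block. Its rack shows on the right in the side view (338,285). The hub is at scene (366,238) and the stage at (353,294).

```bash
cat >> h.py <<'E'
from scipy.optimize import least_squares
def circ(xy,r):
    s=least_squares(lambda c:np.hypot(*(xy-c[:2]).T)-r,xy.mean(0),loss="soft_l1",f_scale=.001)
    return s.x
E
python3 - <<'E'
from h import *
for n in("scene","side"):
    d=np.load(n+"0.npz");P=d["P"];pix=d["pix"].astype(int)
    cam={"scene":[1.132,.078],"side":[.132,-.615]}[n]
    g=(pix[...,1]-pix[...,0]<25)
    def sel(x0,x1,y0,y1,z0,z1,m=g): 
        with np.errstate(invalid="ignore"): return (P[...,0]>x0)&(P[...,0]<x1)&(P[...,1]>y0)&(P[...,1]<y1)&(P[...,2]>z0)&(P[...,2]<z1)&m
    for z0,z1 in((.06,.1),(.1,.15),(.16,.205)):
        q=P[sel(.44,.58,-.27,-.15,z0,z1)]; 
        # start fit on far side from camera
        xy=q[:,:2]; s=least_squares(lambda c:np.hypot(*(xy-c).T)-.019,xy.mean(0)+.015*(xy.mean(0)-cam)/np.linalg.norm(xy.mean(0)-cam),loss="soft_l1",f_scale=.001)
        print(n,"pillar",z0,len(q),s.x.round(4))
    q=P[sel(.44,.58,-.27,-.15,.208,.23)];print("top",len(q),q.mean(0),q[:,2].max())
    m=sel(.4,.8,.05,.3,.056,.07)
    q=P[m];print("hubtop",len(q),np.median(q,0),(q.min(0)+q.max(0))/2, np.ptp(q,axis=0))
    m=sel(.4,.8,.0,.35,.015,.03);q=P[m];r=cv2.minAreaRect((q[:,:2]*1000).astype(np.float32));print("stand",r,cv2.boxPoints(r).round())
    m=sel(.4,.62,-.3,-.1,.041,.05,np.ones_like(g));q=P[m];r=cv2.minAreaRect((q[:,:2]*1000).astype(np.float32));print("block",r)
E
```

```text
scene pillar 0.06 182 [ 0.506  -0.1966]
scene pillar 0.1 250 [ 0.506  -0.1967]
scene pillar 0.16 230 [ 0.5054 -0.1963]
top 246 [ 0.50875402 -0.19506528  0.215868  ] 0.22092305650355537
hubtop 573 [0.52507403 0.19260316 0.06112686] [0.51883595 0.19324669 0.06116698] [0.07725512 0.06461024 0.01028826]
stand ((576.135986328125, 130.14385986328125), (278.87152099609375, 292.2178955078125), 86.11982727050781) [[421.   1.]
 [712. -19.]
 [731. 259.]
 [440. 279.]]
block ((505.5911560058594, -195.7567138671875), (93.8405990600586, 114.05855560302734), 70.1976318359375)
side pillar 0.06 523 [ 0.5056 -0.1973]
side pillar 0.1 740 [ 0.5055 -0.1971]
side pillar 0.16 689 [ 0.5052 -0.1965]
top 467 [ 0.50166421 -0.20075744  0.2144005 ] 0.21799703194480147
hubtop 468 [0.51882702 0.18794041 0.06028965] [0.51481213 0.19103352 0.05990122] [0.07646029 0.06781422 0.00779995]
stand ((571.081787109375, 127.73771667480469), (278.764404296875, 289.468505859375), 85.3738021850586) [[416.   0.]
 [704. -23.]
 [727. 255.]
 [438. 278.]]
block ((534.9812622070312, -207.3387451171875), (93.23728942871094, 174.92921447753906), 71.4573974609375)
```

```bash
python3 - <<'E'
from h import *
f=grab("side");save(f,"crop1.png",(270,210,390,380),3.5)
E
```

```text
(no output)
```

View pics/crop1.png

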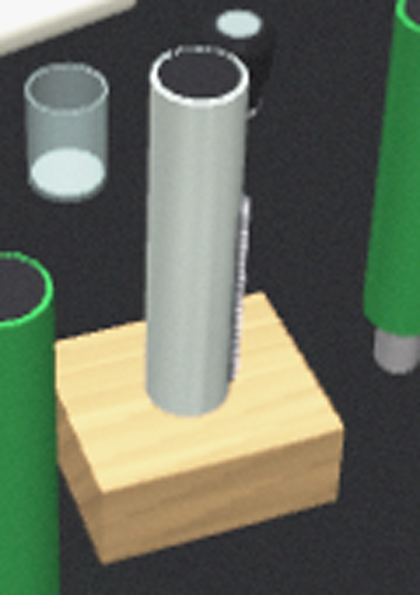

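The crop confirms it: a silver tube in the wooden block, with the rack on its right edge (crop 240,285). Next I measure the rack heading, the hub and the keyway.

```bash
python3 - <<'E'
from h import *
c0=np.array([.5055,-.1967])
for n in("scene","side"):
    d=np.load(n+"0.npz");P=d["P"];pix=d["pix"].astype(int);z=P[...,2]
    with np.errstate(invalid="ignore"):
        r=np.hypot(P[...,0]-c0[0],P[...,1]-c0[1]); m=(z>.066)&(z<.15)&(r<.03)&(r>.0195)
    a=np.degrees(np.arctan2(P[m][:,1]-c0[1],P[m][:,0]-c0[0]))
    mm=r[m]; 
    for t in(.0195,.0205,.0215): print(n,t,(mm>t).sum(),np.percentile(a[mm>t],[10,50,90]).round(1))
    # casting top
    br=pix.min(-1)>150
    m=(br&(z>.016)&(z<.027)&(P[...,0]>.4)&(P[...,0]<.8)&(P[...,1]>.05)&(P[...,1]<.33)).astype(np.uint8)
    k,l,s,_=cv2.connectedComponentsWithStats(m);i=1+np.argmax(s[1:,4]);q=P[l==i]
    r=cv2.minAreaRect((q[:,:2]*1000).astype(np.float32));print("stand",r,s[i],cv2.boxPoints(r).round(1).tolist())
    # hub circle: top points edge
    m=(z>.0575)&(z<.066)&(P[...,0]>.45)&(P[...,0]<.57)&(P[...,1]>.14)&(P[...,1]<.24);q=P[m][:,:2]
    print(len(q),cv2.minEnclosingCircle((q*1000).astype(np.float32)),np.median(P[m][:,2]))
    s=least_squares(lambda p:np.hypot(*((w:=P[(z>.028)&(z<.056)&(P[...,0]>.45)&(P[...,0]<.6)&(P[...,1]>.14)&(P[...,1]<.24)])[:,:2]-p).T)-.033,np.array([.52,.19]),loss="soft_l1",f_scale=.001);print("hubside",len(w),s.x)
E
```

```text
scene 0.0195 199 [-41.2  21.3  73.5]
scene 0.0205 103 [-50.8 -25.4  53.9]
scene 0.0215 37 [-58.  -31.   35.9]
stand ((601.7409057617188, 186.77767944335938), (157.88397216796875, 245.342529296875), 85.04130554199219) [ 311  222   88  114 6069] [[472.70001220703125, 118.69999694824219], [717.0999755859375, 97.5], [730.7999877929688, 254.8000030517578], [486.3999938964844, 276.0]]
535 ((519.3543090820312, 190.90310668945312), 38.286136627197266) 0.061288099712430766Traceback (most recent call last):
  File "<stdin>", line 18, in <module>
NameError: name 'w' is not defined
```

```bash
python3 - <<'E'
from h import *
f=grab("wrist");print(np.round(f["T_tool_cam"],3),np.round(f["mtx"],1),f["k1"]);print(f["W"].round(3))
for t in ("pillar","eyepiece"): pass
d=np.load("side0.npz");P=d["P"];pix=d["pix"].astype(int);z=P[...,2]
with np.errstate(invalid="ignore"): m=(pix[...,1]-pix[...,0]>60)&(z>.05)&(P[...,1]<-.1)
for s in(P[...,0]<.5,P[...,0]>.5): q=P[m&s];print(len(q),q.mean(0),q[:,2].max())
E
```

```text
[[-0.    -0.962 -0.274  0.077]
 [ 1.    -0.     0.001  0.   ]
 [-0.001 -0.274  0.962 -0.171]
 [ 0.     0.     0.     1.   ]] [[299.2   0.  282.6]
 [  0.  299.2 211.5]
 [  0.    0.    1. ]] -0.022866295281446965
[[ 0.351  0.9    0.257  0.13 ]
 [ 0.936 -0.338 -0.095  0.566]
 [ 0.002  0.274 -0.962  0.385]
 [ 0.     0.     0.     1.   ]]
2390 [ 0.37296915 -0.24876316  0.13666918] 0.20583216237756807
1914 [ 0.61333666 -0.2216797   0.13361602] 0.20505812299180493
```

```bash
python3 -m inch '[[0.04,-0.043,-0.006,0,0,0],[0.08,-0.085,-0.012,0,0,0],[0.12,-0.128,-0.018,0,0,0],[0.16,-0.17,-0.024,0,0,0],[0.2,-0.215,-0.03,0,0,0],[0.24,-0.258,-0.035,0,0,0],[0.28,-0.3,-0.04,0,0,0],[0.31,-0.345,-0.045,0,0,0]]'; python3 -m inch '[[0.31e-9,0,0,0,0,0],[0,0,0,0,0,0],[0,0,0,0,0,0],[0,0,0,0,0,0],[0,0,0,0,0,0],[0,0,0,0,0,0],[0,0,0,0,0,0],[0,0,0,0,0,0]]'
cat > hub.py <<'E'
from h import *
import sys
f=grab("wrist");P=cloud(f);save(f,sys.argv[1]);z=P[...,2]
np.savez("hub.npz",P=P,pix=f["pixels"])
with np.errstate(invalid="ignore"): m=((z>.057)&(z<.068)&(np.hypot(P[...,0]-.522,P[...,1]-.192)<.05)).astype(np.uint8)
k,l,s,_=cv2.connectedComponentsWithStats(m);i=1+np.argmax(s[1:,4]);top=l==i
q=P[top];print("top z",np.median(q[:,2]),len(q))
hull=cv2.convexHull((q[:,:2]*1e3).astype(np.float32))[:,0]/1e3
print("outer",circ(hull,.033),cv2.minEnclosingCircle((q[:,:2]*1e3).astype(np.float32)))
# edge of bore: intersect the rays of the hole with the top plane
h,w=z.shape;v,u=np.mgrid[:h,:w]
sl=cv2.undistortPoints(np.stack([u,v],-1).reshape(-1,1,2).astype(float),np.array(f["mtx"],float),np.array([f["k1"],0,0,0.])).reshape(h,w,2)
D=np.dstack([sl,np.ones((h,w))])@f["W"][:3,:3].T;O=f["W"][:3,3]
X=O+D*((np.median(q[:,2])-O[2])/D[...,2])[...,None]
c=circ(hull,.033);r=np.hypot(X[...,0]-c[0],X[...,1]-c[1])
hole=((r<.025)&~top).astype(np.uint8)
k,l,s,_=cv2.connectedComponentsWithStats(hole);i=1+np.argmax(s[1:,4]);hm=(l==i).astype(np.uint8)
ct,_=cv2.findContours(hm,0,cv2.CHAIN_APPROX_NONE);ct=max(ct,key=len)[:,0]
e=X[ct[:,1],ct[:,0],:2]
b=circ(e,.0116);rr=np.hypot(*(e-b).T);a=np.degrees(np.arctan2(*(e-b).T[::-1]))
print("bore",b,"r med",np.median(rr)); k=rr>.0135;print("key",k.sum(),a[k].min(),a[k].max(),np.median(a[k]),rr.max())
E
python3 hub.py hub1.png
```

```text
time_s: 1.8
eef_pos: [0.5136, 0.1919, 0.169]
tcp_rot: [0.561, 3.09, 0.001]
force: [-0.1, 0.4, -0.3]
finger_gap: 0.0913
grip_force: 0.0
time_s: 2.8
eef_pos: [0.5119, 0.1934, 0.1689]
tcp_rot: [-0.561, -3.091, -0.0]
force: [-0.1, -0.2, 0.2]
finger_gap: 0.0911
grip_force: 0.0
top z 0.062262430257275986 3214
outer [0.52333378 0.19374827] ((518.4779052734375, 194.1265411376953), 38.79421615600586)
bore [0.52431146 0.19381995] r med 0.011188547010174802
key 2 -14.81356125708187 6.271653967651899 -4.270953644714986 0.013907144302630018
```

View pics/hub1.png

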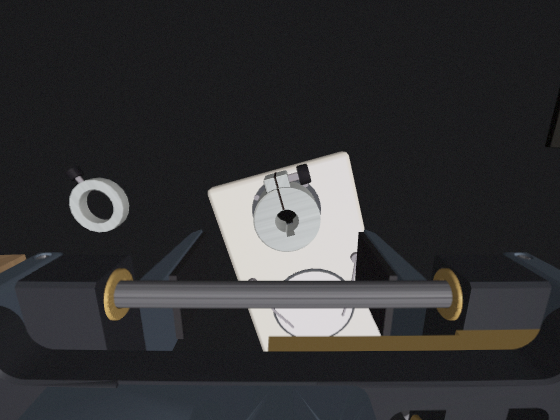

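The wrist picture shows the hub top at (287,217) with the keyway at (290,231) pointing to the stage. The measured bore is (0.524, 0.194) with a keyway heading of about -5°, which agrees with the casting outline. Now to above the pillar.

```bash
python3 -m inch '[[0,-0.045,0.04,0,0,0],[0,-0.095,0.08,0,0,0],[-0.002,-0.15,0.09,0,0,0],[-0.003,-0.205,0.09,0,0,0],[-0.004,-0.26,0.09,0,0,0],[-0.005,-0.31,0.09,0,0,0],[-0.006,-0.36,0.09,0,0,0],[-0.0065,-0.39,0.09,0,0,0]]'; python3 -m inch '[[0,0,0,0,0,0],[0,0,0,0,0,0],[0,0,0,0,0,0],[0,0,0,0,0,0],[0,0,0,0,0,0],[0,0,0,0,0,0],[0,0,0,0,0,0],[0,0,0,0,0,0]]'
python3 - <<'E'
from h import *
f=grab("wrist");P=cloud(f);save(f,"pil1.png");z=P[...,2]
with np.errstate(invalid="ignore"): m=((z>.205)&(z<.225)&(np.hypot(P[...,0]-.5055,P[...,1]+.1967)<.05)).astype(np.uint8)
k,l,s,_=cv2.connectedComponentsWithStats(m);i=1+np.argmax(s[1:,4]);q=P[l==i];print(len(q),np.median(q[:,2]),cv2.minEnclosingCircle((q[:,:2]*1e3).astype(np.float32)),q[:,:2].mean(0))
E
```

```text
time_s: 3.85
eef_pos: [0.505, -0.199, 0.2589]
tcp_rot: [0.564, 3.091, -0.0]
force: [-0.3, -0.1, 0.8]
finger_gap: 0.0911
grip_force: 0.0
time_s: 4.85
eef_pos: [0.5054, -0.1966, 0.259]
tcp_rot: [0.561, 3.091, 0.0]
force: [-0.4, 0.5, -0.1]
finger_gap: 0.091
grip_force: 0.0
1940 0.21689474089106198 ((505.7795104980469, -195.4996337890625), 18.96240234375) [ 0.50408303 -0.19494237]
```

View pics/pil1.png

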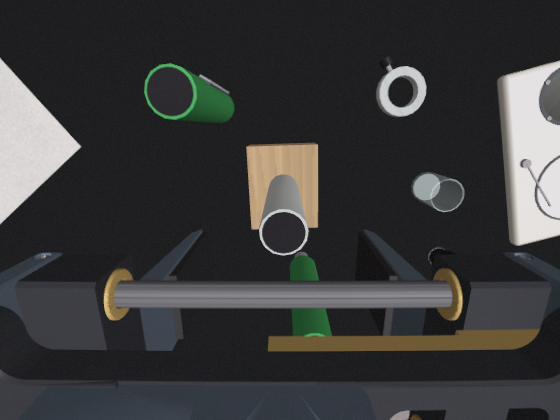

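The silver pillar's top is at (284,233), centred between the open fingers. The greens at (190,95) and (312,300) are clear of them. Descend and grip.

```bash
python3 -m inch '[[0,0,-0.02,0,0,0],[0,0,-0.04,0,0,0],[0,0,-0.06,0,0,0],[0,0,-0.08,0,0,0],[0,0,-0.089,0,0,0],[0,0,-0.089,0,0,0],[0,0,-0.089,0,0,0],[0,0,-0.089,0,0,0]]' && python3 -m inch '[[0,0,0,0,0,0],[0,0,0,0,0,0],[0,0,0,0,0,0],[0,0,0,0,0,0],[0,0,0,0,0,0],[0,0,0,0,0,0],[0,0,0,0,0,0],[0,0,0,0,0,0]]' 1
```

```text
time_s: 5.9
eef_pos: [0.5059, -0.1968, 0.1708]
tcp_rot: [0.56, 3.09, -0.0]
force: [-0.5, -0.2, 0.4]
finger_gap: 0.0908
grip_force: 0.0
time_s: 6.9
eef_pos: [0.5055, -0.1964, 0.1699]
tcp_rot: [0.561, 3.091, 0.001]
force: [-0.1, 1.0, -0.7]
finger_gap: 0.0376
grip_force: 30.0
```

```bash
python3 -m inch '[[0,0,0.008,0,0,0],[0,0,0.02,0,0,0],[0,0,0.035,0,0,0],[0,0,0.05,0,0,0],[0,0,0.065,0,0,0],[0,0,0.08,0,0,0],[0,0,0.09,0,0,0],[0,0,0.09,0,0,0]]'
python3 -m inch '[[0,0.03,0,0,0,5],[0,0.08,0,0,0,10],[0.003,0.135,0,0,0,15],[0.006,0.19,0,0,0,20],[0.01,0.245,0,0,0,25],[0.014,0.3,0,0,0,30],[0.017,0.35,0,0,0,35],[0.019,0.39,0,0,0,40]]'
python3 -m inch '[[0,0,0,0,0,0],[0,0,0,0,0,0],[0,0,0,0,0,0],[0,0,0,0,0,0],[0,0,0,0,0,0],[0,0,0,0,0,0],[0,0,0,0,0,0],[0,0,0,0,0,0]]'
python3 - <<'E'
from h import *
for n in("scene","side"):
    f=grab(n);P=cloud(f);np.savez(n+"1.npz",P=P,pix=f["pixels"]);save(f,n+"1.png");z=P[...,2];d0=robot.get_obs()["eef_pos"][:2]
    with np.errstate(invalid="ignore"): m=(z>.11)&(z<.22)&(np.hypot(P[...,0]-d0[0],P[...,1]-d0[1])<.035)
    v,u=np.where(m);print(n,u.min(),u.max(),v.min(),v.max())
    q=P[m]
    cam=f["W"][:2,3]
    for a,b in((.14,.165),(.165,.19),(.19,.215)):
        xy=q[(q[:,2]>a)&(q[:,2]<b)][:,:2];s0=d0
        s=least_squares(lambda c:np.hypot(*(xy-c).T)-.019,s0,loss="soft_l1",f_scale=.001);r=np.hypot(*(xy-s.x).T);k=r>.0205
        print(a,len(xy),s.x.round(4),k.sum(),np.degrees(np.arctan2(*(xy[k]-s.x).T[::-1])).round(0)[::max(1,k.sum()//12)])
# views: crops
a=np.load("scene1.npz")["pix"][130:290,310:430];b=np.load("side1.npz")["pix"][80:240,150:270]
cv2.imwrite("pics/both1.png",cv2.resize(np.hstack([a,b])[...,::-1],None,fx=3.3,fy=3.3,interpolation=cv2.INTER_CUBIC))
E
```

```text
time_s: 7.9
eef_pos: [0.5058, -0.1968, 0.2609]
tcp_rot: [0.56, 3.089, -0.0]
force: [0.4, -0.2, -5.0]
finger_gap: 0.0378
grip_force: 30.0
time_s: 8.9
eef_pos: [0.5239, 0.1954, 0.2591]
tcp_rot: [0.537, -3.094, -0.0]
force: [1.1, -0.7, -4.9]
finger_gap: 0.0375
grip_force: 30.0
time_s: 9.9
eef_pos: [0.5244, 0.1934, 0.26]
tcp_rot: [0.53, -3.096, -0.0]
force: [0.1, -0.9, -4.4]
finger_gap: 0.0374
grip_force: 30.0
scene 362 386 195 229
0.14 113 [0.5251 0.1926] 13 [-23. -17. -12.  -7.   3. -22.  -6.  -0.   4.   6. -13.  -3.   8.]
0.165 133 [0.5254 0.1924] 21 [-20. -21. -17.  -6.  -1. -15. -10.   0.   6. -13.  -4.   6. -17.   4.
 -20. -15.  -0. -18. -13.   1.   7.]
0.19 137 [0.5253 0.1925] 25 [-14. -18.   2. -16.  -7.   9. -15.  -5. -13.   6.  -7.  -5.   1.]
side 190 213 128 182
0.14 237 [0.5228 0.1931] 31 [ -19.  -18.  -21. -128.  -97. -144. -135. -114.  -82.  -88. -101. -126.
 -112. -166. -102. -134.]
0.165 252 [0.5228 0.1931] 31 [ -15.  -26.  -28.  -22. -106. -117. -123. -118. -103. -153.  -93. -153.
 -105. -111.  -89. -106.]
0.19 258 [0.5229 0.1932] 38 [ -14.  -94. -115. -135.  -23.  -28. -163. -101. -172. -108. -160. -120.
 -116.]
```

View pics/both1.png

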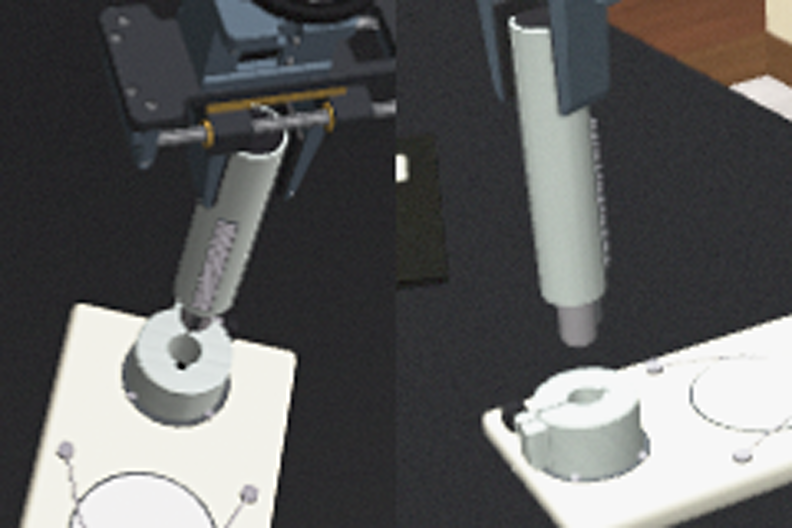

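The left (scene) crop shows the rack facing the camera at (215,265). The keyway is at (183,365) pointing the same way, with the rack heading at about -7° against -5° for the keyway. The spigot hangs over the bore, so I lower it.

```bash
python3 -m inch '[[0,0,-0.01,0,0,1],[0,0,-0.02,0,0,2],[0,0,-0.03,0,0,2],[0,0,-0.037,0,0,2],[0,0,-0.039,0,0,2],[0,0,-0.040,0,0,2],[0,0,-0.041,0,0,2],[0,0,-0.042,0,0,2]]'
python3 -m inch '[[0,0,-0.0005,0,0,0],[0,0,-0.001,0,0,0],[0,0,-0.0015,0,0,0],[0,0,-0.002,0,0,0],[0,0,-0.0025,0,0,0],[0,0,-0.003,0,0,0],[0,0,-0.0035,0,0,0],[0,0,-0.004,0,0,0]]'
```

```text
time_s: 11.0
eef_pos: [0.5246, 0.1935, 0.2182]
tcp_rot: [-0.584, 3.086, 0.0]
force: [-0.8, 0.5, -4.4]
finger_gap: 0.0376
grip_force: 30.0
time_s: 12.0
eef_pos: [0.5244, 0.1934, 0.2139]
tcp_rot: [0.585, -3.087, 0.0]
force: [0.1, 0.3, -3.8]
finger_gap: 0.0373
grip_force: 30.0
```

```bash
python3 -m inch '[[0,0,-0.001,0,0,0],[0,0,-0.002,0,0,0],[0,0,-0.003,0,0,0],[0,0,-0.0035,0,0,0],[0,0,-0.004,0,0,0],[0,0,-0.0045,0,0,0],[0,0,-0.005,0,0,0],[0,0,-0.0055,0,0,0]]'
```

```text
time_s: 13.0
eef_pos: [0.5244, 0.1934, 0.2085]
tcp_rot: [0.584, -3.087, -0.0]
force: [0.4, -1.4, -3.1]
finger_gap: 0.0374
grip_force: 30.0
```

```bash
python3 -m inch '[[0,0,-0.0005,0,0,0],[0,0,-0.001,0,0,0],[0,0,-0.0015,0,0,0],[0,0,-0.002,0,0,0],[0,0,-0.0025,0,0,0],[0,0,-0.003,0,0,0],[0,0,-0.0035,0,0,0],[0,0,-0.0035,0,0,0]]'; python3 - <<'E'
from station import robot
o=robot.get_obs();print(o["force"],o["moment"],o["eef_pos"])
E
```

```text
time_s: 14.0
eef_pos: [0.5244, 0.1934, 0.2049]
tcp_rot: [0.584, -3.087, -0.0]
force: [0.4, -1.5, -5.3]
finger_gap: 0.0376
grip_force: 30.0
[ 0.35595383 -1.50325123 -5.326373  ] [-0.1013932   0.11499156  0.03275357] [0.52439388 0.1933948  0.20491912]
```

```bash
python3 -m inch '[[0,0,-0.002,0,0,0],[0,0,-0.004,0,0,0],[0,0,-0.006,0,0,0],[0,0,-0.008,0,0,0],[0,0,-0.01,0,0,0],[0,0,-0.012,0,0,0],[0,0,-0.014,0,0,0],[0,0,-0.016,0,0,0]]'; python3 -m inch '[[0,0,-0.0003,0,0,0],[0,0,-0.0006,0,0,0],[0,0,-0.0009,0,0,0],[0,0,-0.0012,0,0,0],[0,0,-0.0015,0,0,0],[0,0,-0.0018,0,0,0],[0,0,-0.002,0,0,0],[0,0,-0.002,0,0,0]]'
```

```text
time_s: 15.0
eef_pos: [0.5244, 0.1934, 0.1888]
tcp_rot: [0.584, -3.087, -0.0]
force: [-0.5, -0.7, -3.5]
finger_gap: 0.0379
grip_force: 30.0
time_s: 16.0
eef_pos: [0.5244, 0.1934, 0.1869]
tcp_rot: [0.584, -3.087, -0.0]
force: [-0.8, -0.8, -4.4]
finger_gap: 0.0372
grip_force: 30.0
```

```bash
python3 -m inch '[[0,0,-0.0002,0,0,0],[0,0,-0.0004,0,0,0],[0,0,-0.0006,0,0,0],[0,0,-0.0008,0,0,0],[0,0,-0.001,0,0,0],[0,0,-0.0012,0,0,0],[0,0,-0.0012,0,0,0],[0,0,-0.0012,0,0,0]]'
```

```text
time_s: 17.0
eef_pos: [0.5244, 0.1934, 0.186]
tcp_rot: [-0.584, 3.087, 0.0]
force: [-0.4, -0.1, -0.9]
finger_gap: 0.0373
grip_force: 30.0
```

```bash
python3 -m inch '[[0,0,-0.0001,0,0,0],[0,0,-0.0002,0,0,0],[0,0,-0.0003,0,0,0],[0,0,-0.0004,0,0,0],[0,0,-0.0004,0,0,0],[0,0,-0.0004,0,0,0],[0,0,-0.0004,0,0,0],[0,0,-0.0004,0,0,0]]'
```

```text
time_s: 18.0
eef_pos: [0.5246, 0.1935, 0.1859]
tcp_rot: [-0.584, 3.086, 0.0]
force: [-2.8, -1.7, 5.1]
finger_gap: 0.038
grip_force: 30.0
```

```bash
python3 -m inch '[[0,0,-0.0001,0,0,0],[0,0,-0.0002,0,0,0],[0,0,-0.0003,0,0,0],[0,0,-0.0004,0,0,0],[0,0,-0.0005,0,0,0],[0,0,-0.0006,0,0,0],[0,0,-0.0006,0,0,0],[0,0,-0.0006,0,0,0]]'
python3 - <<'E'
from h import *
Fs=[]
for n in("scene","side","wrist","side","side"):
    f=grab(n);o=robot.get_obs();Fs.append(o["force"])
    if n=="scene":a=f["pixels"][130:290,310:430]
    if n=="side":
        b=f["pixels"][100:260,150:270];
P=cloud(f)
print(np.round(Fs,1),np.round(o["moment"],2),o["eef_pos"])
cv2.imwrite("pics/both2.png",cv2.resize(np.hstack([a,b])[...,::-1],None,fx=3.3,fy=3.3,interpolation=cv2.INTER_CUBIC))
E
```

```text
time_s: 19.0
eef_pos: [0.5247, 0.1935, 0.1859]
tcp_rot: [-0.584, 3.085, 0.001]
force: [-2.0, -1.1, 7.5]
finger_gap: 0.0378
grip_force: 30.0
[[-2.6 -1.3  9. ]
 [-1.7 -1.5  7.2]
 [-2.1 -1.2  8.2]
 [-2.5 -0.4  8.2]
 [-3.2 -0.6  8.2]] [-0.32  0.75 -0.08] [0.52467568 0.19347687 0.1859406 ]
```

View pics/both2.png

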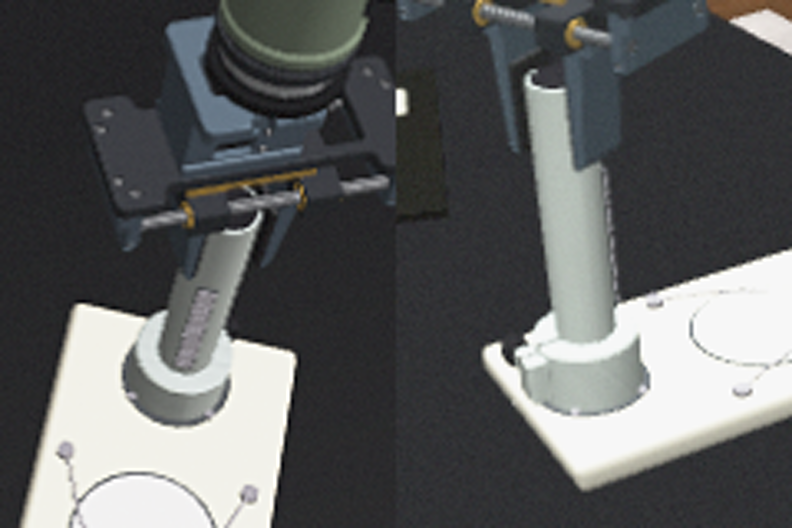

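Both crops show the shoulder flush on the hub, at (185,365) left and (585,335) right, with the pillar upright. TCP z is 0.1859 against 0.186 expected. The push needs to go up a little.

```bash
python3 -m inch '[[0,0,-0.0001,0,0,0],[0,0,-0.0002,0,0,0],[0,0,-0.0003,0,0,0],[0,0,-0.0004,0,0,0],[0,0,-0.0005,0,0,0],[0,0,-0.0005,0,0,0],[0,0,-0.0005,0,0,0],[0,0,-0.0005,0,0,0]]'
```

```text
time_s: 20.25
eef_pos: [0.5247, 0.1935, 0.1859]
tcp_rot: [-0.584, 3.085, 0.001]
force: [-3.2, -0.7, 9.7]
finger_gap: 0.0376
grip_force: 30.0
```

```bash
python3 -m inch '[[0,0,-0.0002,0,0,0],[0,0,-0.0004,0,0,0],[0,0,-0.0006,0,0,0],[0,0,-0.0008,0,0,0],[0,0,-0.001,0,0,0],[0,0,-0.001,0,0,0],[0,0,-0.001,0,0,0],[0,0,-0.001,0,0,0]]'; python3 - <<'E'
from h import *
F=[]
for i in range(8): viewer.grab_frame("side");o=robot.get_obs();F.append(np.r_[o["force"],o["moment"]])
print(np.mean(F,0).round(2),np.std(F,0).round(2),o["eef_pos"],o["tcp_rot"])
E
```

```text
time_s: 21.25
eef_pos: [0.5249, 0.1936, 0.1859]
tcp_rot: [-0.584, 3.084, 0.001]
force: [-4.5, -2.0, 14.8]
finger_gap: 0.0376
grip_force: 30.0
[-4.550e+00 -1.670e+00  1.449e+01 -4.600e-01  1.140e+00  1.000e-02] [0.29 0.25 0.56 0.04 0.02 0.03] [0.52482921 0.1935761  0.18588093] [-5.83980406e-01  3.08412739e+00  8.27409038e-04]
```

```bash
python3 -c "
from station import robot
print(robot.sign_off())"
```

```text
the job is handed in; nothing more can be done
None
```

The pillar is seated with its key in the keyway and its shoulder flush on the hub. I handed it in at about 22 s while gripping it upright with a steady downward push of about 14.5 N; I touched nothing else on the bench.

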